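Transfer a row of sample bottles to the feed tray in reverse order

TASK

Move the four sample bottles from the grey storage tray into the white feed tray in reverse order, one in each compartment: the bottle at the left-hand end of the grey tray goes into the right-hand end compartment of the white tray, the next one beside it, and so on, so that the last sample stored is the first to be fed. Stand each bottle upright on the floor of its compartment, well inside it, without tipping any of them over, and leave the beaker and the timer where they are.

Things in the scene. Friction and masses are not known exactly. Their poses are not given: they have to be found in the camera images.
- bottle_red_mid (a point): sample bottle, amber glass with a white label and a red screw cap; round, 32 mm in diameter, 80 mm tall, about 60 g, full width up to 48 mm, then a shoulder and the fixed 17 mm wide cap. The point is its centre, half-way up (40 mm above its underside); z is up along the bottle. It stands in a compartment of the grey tray at the start.
- bottle_yellow_mid (a point): sample bottle, amber glass with a white label and a yellow screw cap; round, 32 mm in diameter, 80 mm tall, about 60 g, full width up to 48 mm, then a shoulder and the fixed 17 mm wide cap. The point is its centre, half-way up (40 mm above its underside); z is up along the bottle. It stands in a compartment of the grey tray at the start.
- bottle_green_mid (a point): sample bottle, amber glass with a white label and a green screw cap; round, 32 mm in diameter, 80 mm tall, about 60 g, full width up to 48 mm, then a shoulder and the fixed 17 mm wide cap. The point is its centre, half-way up (40 mm above its underside); z is up along the bottle. It stands in a compartment of the grey tray at the start.
- bottle_blue_mid (a point): sample bottle, amber glass with a white label and a blue screw cap; round, 32 mm in diameter, 80 mm tall, about 60 g, full width up to 48 mm, then a shoulder and the fixed 17 mm wide cap. The point is its centre, half-way up (40 mm above its underside); z is up along the bottle. It stands in a compartment of the grey tray at the start.
- tag_red: red plastic tag (30 mm wide) clipped, fixed, to the near wall of the grey tray; it marks the compartment in which the red-capped bottle stands at the start, and stays there. It juts 17 mm towards the robot, below 32 mm height. Its origin is not on the tag but at the centre of that compartment, at bench level; axes as the tray's.
- tag_yellow: yellow plastic tag (30 mm wide) clipped, fixed, to the near wall of the grey tray; it marks the compartment in which the yellow-capped bottle stands at the start, and stays there. It juts 17 mm towards the robot, below 32 mm height. Its origin is not on the tag but at the centre of that compartment, at bench level; axes as the tray's.
- tag_green: green plastic tag (30 mm wide) clipped, fixed, to the near wall of the grey tray; it marks the compartment in which the green-capped bottle stands at the start, and stays there. It juts 17 mm towards the robot, below 32 mm height. Its origin is not on the tag but at the centre of that compartment, at bench level; axes as the tray's.
- tag_blue: blue plastic tag (30 mm wide) clipped, fixed, to the near wall of the grey tray; it marks the compartment in which the blue-capped bottle stands at the start, and stays there. It juts 17 mm towards the robot, below 32 mm height. Its origin is not on the tag but at the centre of that compartment, at bench level; axes as the tray's.
- store_tray: grey open tray fixed on the bench on 14 mm feet, 64 (x) x 244 (y) mm, rim 30 mm above the bench, walls 4 mm thick. Origin: under its centre, on the bench; x away from the robot, y along the row to the robot's left. Four compartments, 56 mm square inside, centred at x = 0, y = +90, +30, -30, -90 mm, floor 18 mm above the bench. Holds the four bottles at the start, 28 mm apart; nearer or farther than the white tray.
- feed_tray: white open tray fixed on the bench on 14 mm feet, 64 (x) x 244 (y) mm, rim 30 mm above the bench, walls 4 mm thick. Origin: under its centre, on the bench; x away from the robot, y along the row to the robot's left. Four compartments, 56 mm square inside, centred at x = 0, y = +90, +30, -30, -90 mm, floor 18 mm above the bench. Empty at the start: the bottles go here.
- beaker_mid (a point): bystander: empty 50 ml glass beaker, 46 mm in diameter, 60 mm tall, standing to the right of the trays; the point is half-way up. To be left alone. Right of it, at y = -0.05 m, a cable hangs from the PC tower down to the bench (up to 0.28 m high beyond x = 0.49 m); the tower stands behind.
- timer_mid (a point): bystander: flat cream lab timer with three buttons, 62 x 68 x 20 mm, lying to the left of the trays; the point is half-way up. To be left alone.
Things that resemble listed ones, but are neither listed nor needed, are in the scene too. Leave any purple look-alike of the part that bears bottle_green_mid alone.

How it is judged:
By the outcome, as a careful person would: the job done as asked, in the order asked, and still so for the second after the job is handed in, with the robot touching nothing.
It also fails if it takes over 88 s, if anything falls off the work surface, if the arm or the gripper's body presses on something with over 40 N, if the wrist force passes 120 N, or if a joint passes its speed limit or range.

ROBOT

A 7-joint arm with a two-finger parallel gripper is mounted at the origin on a cart in front of the work surface, level with it; the furniture and walls round the work are solid. World frame = base frame: x ahead of the robot, y to its left, z up, the work surface at z = 0. Lengths are in m, angles in degrees, forces in N, time in s.
With the tool pointing down it reaches from about 0.425 to 0.875 m from the base axis. Payload 4.7 kg.
Tool frame: the origin (TCP) lies at the very end of the fingers, on their centre line; the grasp point (between the pads) lies 19 mm behind it; z points along the fingers, y is the direction in which the jaws open and shut (so a half turn about z gives the same grasp; the last joint's range is limited). The gripper opens to 87 mm and grips with 3 to 60 N. Pads are 19 mm wide; open, the fingers measure 117 mm over their backs; the gripper's body (75 mm by 190 mm) begins 51 mm behind the grasp point.
Start: joints at [-66.285, 18.392, -4.016, 83.108, 1.295, 78.541, -3.26], TCP at [0.253, 0.599, 0.223] pointing down, gripper open.
Joint ranges: [-163.93, 163.93], [-17.29, 119.83], [-79.2, 71.16], [3.27, 140.29], [-89.18, 269.18], [5.43, 117.66], [-154.24, 154.24]. Speed limits (degrees/s): [147.25, 147.25, 180, 180, 180, 180, 180].

INTERFACE

Orientations are given as [roll, pitch, yaw] about the fixed x, y, z axes, in that order (R = Rz(yaw) Ry(pitch) Rx(roll)).
In Python, from cell import monitor, read_camera, camera_info, env, look_for gives the robot as it stands.
- The arm moves only by the tool servo_tool, never from a script. Its argument "commands" is one flat list of numbers, 6 for each row, row after row: the shift along the tool's x, y, z in mm, then the turn, a rotation vector about the tool's x, y, z in degrees. A call has 1 to 10 rows; each row shifts and turns the commanded pose from where the row before left it, along the tool's axes as they then stand; what a row does not reach is not made up. A row lasts 1/10 s, in which the tool goes at most 50 mm and 8.59 degrees, less where a joint would pass 70% of its speed; a pose out of reach is approached as far as the arm can. A call is refused whole if a number of a shift passes 50 or a number of a turn 8.59, either way. A call with a gripper value outside its range is refused whole. "jaw" is the finger opening in mm, from 0 to 87, set as the call begins (left out, the last holds). The fingers move at their own pace and stop on an object; "newtons" is the grip in N (left out, the last holds). Time passes only in rows, so rows that do not move let the fingers close. It gives the time, the measured TCP pose, the force and the opening at its end, in the units of the state.
- monitor.get_obs(): the state, without advancing time (a new reading comes with each control period).
- read_camera(name): name is "side" or "top"; returns (picture, depth): 384x512x3 uint8, red, green, blue; 384x512 float32, m along the optical axis (not along the pixel's ray), 0 where there is no reading.
- camera_info(name): a dict with "camera_matrix" (3x3 intrinsics, pixels), "R" (3x3) and "t" (3): a world point X has camera coordinates R X + t. Camera axes: x right, y down, z forward; pixel columns grow to the right and rows downward; lengths in m; the calibration is good to about 2 mm. A picture is of the moment at which its call begins. camera_info takes no time and is no camera call.
- env.sign_off(): hands the job in, once; it reports no verdict.
Trained networks look in the newest picture that a camera, given by its name, has taken for a name from the list of things; names that differ only in an ending like _2 or _b are one class to them, and where a whole thing is asked for, a point or a joint stands for the part that bears it (a point fixed in the world has none). Each returns a list of dicts, best first, with "conf" (0 to 1); they miss things now and then, are a little off and sometimes report something else, mostly with a low value. They report only what shows in the picture. A call takes as long as a camera call. They do not tell look-alikes from the thing itself.
- look_for(camera, label): "box" ([left, top, width, height] in pixels, round what is visible of it).
The state is a dict: "time_s": time; "qpos": joint angles; "joint_velocities": joint speeds; "effort": joint torques, N m; "tool_pos": TCP position; "tool_rot": TCP orientation; "force": force on the tool from outside, world axes, zero at the start; "wrist_torque": the same for the moment, N m; "grip_width": finger opening in m.
Only numpy, scipy, OpenCV 4.12 (cv2) and the standard library are available. Lean on these libraries where they do the work, as an engineer would, in place of code of your own. Each camera call takes 0.05 s, during which the arm holds its last target.

## Working session

There is one attempt and no reset: what is moved stays moved. The work goes in short steps, Python scripts to look and compute and a tool call to move; the robot and the scene stay as the last step left them, time stands still between calls to the robot, and variables do not carry over. Pictures are saved under pics/ and viewed, and the job is handed in when it is done.

Besides the shell and the picture viewer there is one more tool, called after "Call:" in YAML: its name, and indented under it one key for each argument. servo_tool: Moves the arm, as the interface text tells. Its arguments: {"type":"object","properties":{"commands":{"type":"array","items":{"type":"number"}},"jaw":{"type":"number"},"newtons":{"type":"number"}},"required":["commands"]}

```bash
ls; mkdir -p pics
python3 - <<'E'
from cell import monitor, read_camera, camera_info, env, look_for
import cv2,numpy as np
o=monitor.get_obs();print(o['time_s'],o['tool_pos'],o['tool_rot'],o['grip_width'],o['force'])
for n in ("side","top"):
    p,d=read_camera(n);cv2.imwrite(f"pics/{n}0.png",p[:,:,::-1]);np.savez(f"{n}0.npz",p=p,d=d)
    c=camera_info(n);print(n,c)
E
```

```text
pics
0.0 [0.25282912 0.59822174 0.22147425] [-1.79892301e+02  6.89149849e-03  1.57098413e+02] 0.08695134573309778 [0.2617791  0.54759602 0.70555491]
side {'camera_matrix': array([[405.03223463,   0.        , 257.25878227],
       [  0.        , 405.03223463, 194.04818862],
       [  0.        ,   0.        ,   1.        ]]), 'R': array([[ 0.84795764, -0.52960929,  0.0219509 ],
       [-0.30572017, -0.52247908, -0.79595903],
       [ 0.43301619,  0.66822871, -0.60495237]]), 't': array([-0.29727571,  0.32214924,  0.50636876])}
top {'camera_matrix': array([[407.07006898,   0.        , 249.56449218],
       [  0.        , 407.07006898, 194.21954585],
       [  0.        ,   0.        ,   1.        ]]), 'R': array([[ 3.03696041e-04, -9.99933596e-01,  1.15200008e-02],
       [-9.96650353e-01, -1.24476538e-03, -8.17711707e-02],
       [ 8.17800805e-02, -1.14565793e-02, -9.96584550e-01]]), 't': array([0.24320029, 0.48152051, 0.95045877])}
```

View pics/side0.png

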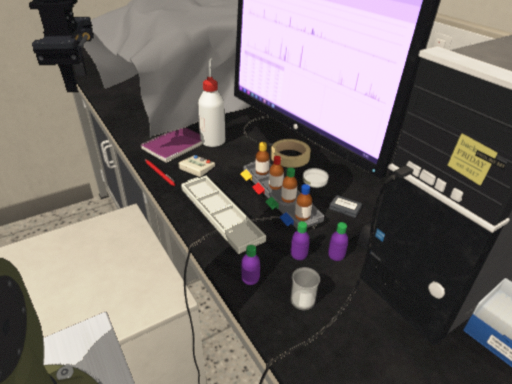

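View pics/top0.png

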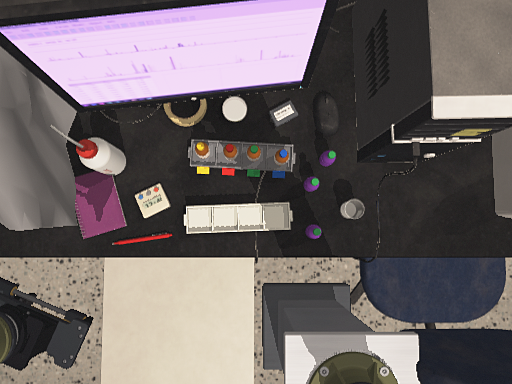

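```bash
cat > h.py <<'E'
import numpy as np
from cell import monitor, read_camera, camera_info, env, look_for
import cv2
def cloud(n,d):
    c=camera_info(n);K=c['camera_matrix']
    v,u=np.mgrid[0:384,0:512]
    X=np.stack([(u-K[0,2])/K[0,0]*d,(v-K[1,2])/K[1,1]*d,d],-1)
    return (X-c['t'])@c['R']
def proj(n,X):
    c=camera_info(n);q=c['R']@np.asarray(X,float)+c['t'];q=c['camera_matrix']@q;return q[:2]/q[2]
E
python3 - <<'E'
from h import *
for n in("top","side"):
    z=np.load(f"{n}0.npz");p,d=z['p'],z['d'];W=cloud(n,d)
    for l in ["bottle_red_mid","bottle_yellow_mid","bottle_green_mid","bottle_blue_mid","store_tray","feed_tray","beaker_mid","timer_mid"]:
        r=look_for(n,l)[:3]
        for q in r: 
            b=q['box'];u=int(b[0]+b[2]/2);v=int(b[1]+b[3]/2)
            print(n,l,round(q['conf'],2),np.round(b,1),W[v,u].round(3))
z=np.load("top0.npz");W=cloud("top",z['d']);H=W[...,2]
v=(np.clip(H,0,.3)/.3*255).astype(np.uint8);v=cv2.applyColorMap(v,cv2.COLORMAP_JET);v[z['d']==0]=0
cv2.imwrite("pics/h.png",cv2.resize(v[60:270,60:450],None,fx=2,fy=2,interpolation=0))
im=cv2.resize(z['p'][120:250,170:370,::-1],None,fx=4,fy=4,interpolation=2);cv2.imwrite("pics/zoom.png",im)
# floor heights feed tray
for u in range(190,292,8):print(u,W[217,u].round(3))
print("monitor low pts");
m=(W[...,0]<.85)&(W[...,2]>.1)&(W[...,1]>-.05)&(W[...,1]<.4)&(W[...,0]>.5)
Q=W[m];i=np.argsort(Q[:,0])[:5];print(Q[i])
E
```

```text
top bottle_red_mid 0.74 [221.5 145.   15.9  19. ] [0.568 0.291 0.074]
top bottle_yellow_mid 0.63 [192.3 143.9  18.   14.8] [0.574 0.354 0.076]
top bottle_green_mid 0.7 [303.4 176.3  17.2  17.6] [0.499 0.102 0.065]
top bottle_green_mid 0.51 [306.6 225.5  17.   13.9] [0.392 0.099 0.078]
top bottle_green_mid 0.5 [319.8 150.9  17.5  15.8] [0.562 0.063 0.058]
top bottle_blue_mid 0.54 [276.  150.5  11.9  13.5] [0.559 0.174 0.088]
top store_tray 0.97 [187.  141.2 110.2  31.4] [0.572 0.262 0.027]
top feed_tray 0.95 [182.9 202.2 108.1  28.5] [0.43  0.276 0.016]
top feed_tray 0.64 [133.5 188.3  35.6  27.7] [0.463 0.478 0.016]
top beaker_mid 0.79 [340.6 198.8  19.9  20.4] [0.447 0.    0.002]
top timer_mid 0.76 [132.6 186.3  38.7  29.4] [0.465 0.477 0.018]
side bottle_red_mid 0.73 [270.6 153.5  15.7  37.2] [0.574 0.273 0.066]
side bottle_yellow_mid 0.57 [257.1 143.7  12.6  31. ] [0.574 0.336 0.066]
side bottle_green_mid 0.86 [288.6 222.4  22.8  37.6] [0.497 0.087 0.048]
side bottle_green_mid 0.8 [243.3 245.3  14.5  44.3] [0.385 0.081 0.046]
side bottle_green_mid 0.73 [330.  224.7  18.3  35.7] [0
[... 245 characters left out ...]
81.5 178.9  83.6  76.4] [0.423 0.252 0.017]
side beaker_mid 0.74 [290.1 268.1  29.9  39. ] [0.459 0.016 0.014]
side timer_mid 0.61 [178.6 155.8  34.9  19.8] [0.46  0.463 0.015]
190 [0.427 0.385 0.018]
198 [0.427 0.366 0.016]
206 [0.427 0.347 0.017]
214 [0.427 0.328 0.018]
222 [0.427 0.309 0.017]
230 [0.427 0.29  0.021]
238 [0.427 0.271 0.027]
246 [0.427 0.252 0.016]
254 [0.427 0.233 0.018]
262 [0.427 0.214 0.016]
270 [0.427 0.195 0.017]
278 [0.402 0.255 0.984]
286 [0.427 0.157 0.017]
monitor low pts
[[ 0.50382968 -0.04789251  0.23301985]
 [ 0.50398351 -0.04648207  0.23185878]
 [ 0.50410035 -0.04863761  0.21676143]
 [ 0.50413327 -0.04682985  0.21648761]
 [ 0.50429961 -0.04750807  0.24330118]]
```

Run:
```python
from cell import monitor
print(monitor.get_obs()['time_s'])
```

```text
0.9
```

View pics/h.png

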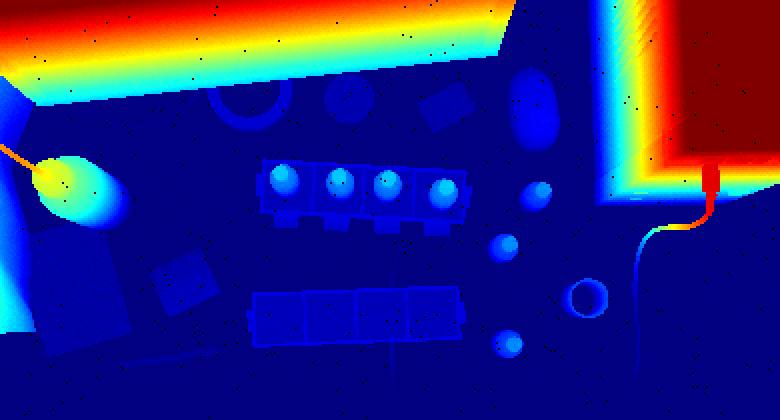

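View pics/zoom.png

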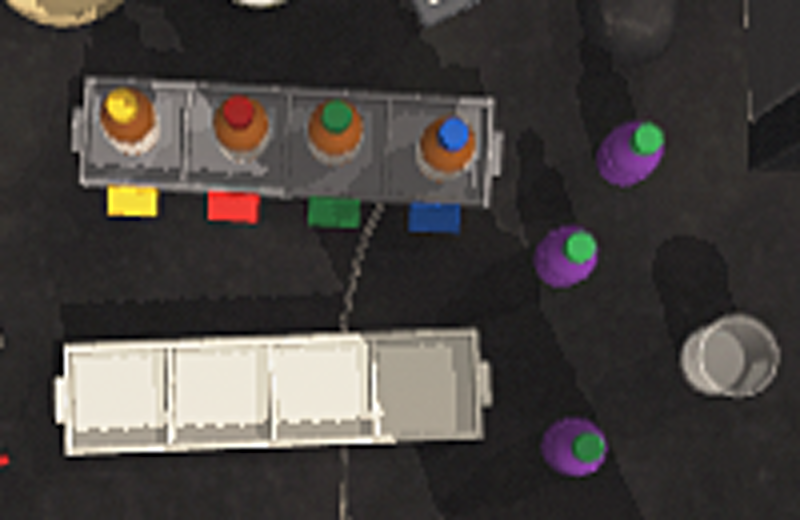

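Run:
```python
from h import *
hsvr={'yellow':[(20,35)],'red':[(0,6),(174,180)],'green':[(50,85)],'blue':[(105,125)]}
cal={}
for n in("top","side"):
    z=np.load(f"{n}0.npz");p,d=z['p'],z['d'];W=cloud(n,d);hsv=cv2.cvtColor(p,cv2.COLOR_RGB2HSV)
    for k,rs in hsvr.items():
        m=np.zeros(d.shape,bool)
        for a,b in rs:m|=(hsv[...,0]>=a)&(hsv[...,0]<=b)
        m&=(hsv[...,1]>130)&(hsv[...,2]>60)&(W[...,2]>.07)&(W[...,2]<.11)&(W[...,0]>.53)&(W[...,0]<.62)&(W[...,1]>.13)&(W[...,1]<.38)
        Q=W[m];
        t=Q[Q[:,2]>np.percentile(Q[:,2],50)] if len(Q) else Q
        tt=Q[Q[:,2]>.094]
        print(n,k,m.sum(),len(tt),'top mean',tt.mean(0).round(4),'mid',((tt.min(0)+tt.max(0))/2).round(4),'max',Q[:,2].max().round(4))
    for nm,(x0,x1) in dict(store=(.5,.63),feed=(.38,.48)).items():
        m=(W[...,2]>.0245)&(W[...,2]<.036)&(W[...,0]>x0)&(W[...,0]<x1)&(W[...,1]>.1)&(W[...,1]<.42)
        cv2.imwrite(f"pics/m_{n}_{nm}.png",m.astype(np.uint8)*255)
        Q=W[m][:,:2].astype(np.float32)
        # footprint
        m2=m.astype(np.uint8);nn,lab,st,_=cv2.connectedComponentsWithStats(m2)
        i=1+np.argmax(st[1:,4]);Q=W[lab==i][:,:2].astype(np.float32)
        r=cv2.minAreaRect(Q*1000);print(n,nm,len(Q),r)
z=np.load("top0.npz");W=cloud("top",z['d']).reshape(-1,3)
for y in np.arange(.1,.45,.05):
    m=(abs(W[:,1]-y)<.01)&(W[:,0]>.6)&(W[:,2]>.06);Q=W[m];i=np.argsort(Q[:,0])[:1];print('mon',y,Q[i].round(3),Q[:,2].min().round(3))
z=np.load("side0.npz");W=cloud("side",z['d']).reshape(-1,3)
for y in np.arange(.1,.45,.05):
    m=(abs(W[:,1]-y)<.01)&(W[:,0]>.64)&(W[:,2]>.06);Q=W[m];i=np.argsort(Q[:,0])[:1];print('mon',y,Q[i].round(3),Q[:,2].min().round(3))
```

```text
top yellow 55 43 top mean [0.5818 0.3542 0.0968] mid [0.5825 0.3537 0.0971] max 0.0996
top red 47 42 top mean [0.5783 0.2899 0.0966] mid [0.5783 0.2899 0.0965] max 0.0988
top green 38 38 top mean [0.5757 0.2353 0.097 ] mid [0.5758 0.2347 0.0971] max 0.0999
top blue 42 42 top mean [0.566  0.1707 0.0973] mid [0.5664 0.1709 0.0969] max 0.0998
top store 840 ((566.662109375, 263.49078369140625), (255.3854522705078, 79.02764129638672), 86.96855163574219)
top feed 609 ((425.5, 271.5462646484375), (64.03634643554688, 255.9061737060547), 2.220121145248413)
side yellow 58 23 top mean [0.5818 0.3498 0.0958] mid [0.5824 0.3507 0.0959] max 0.0977
side red 55 26 top mean [0.5771 0.2856 0.0957] mid [0.5779 0.2847 0.0962] max 0.0982
side green 61 29 top mean [0.5758 0.2314 0.0958] mid [0.5759 0.2313 0.0955] max 0.0969
side blue 66 30 top mean [0.566  0.1673 0.0957] mid [0.5661 0.1671 0.0961] max 0.0977
side store 383 ((553.7186279296875, 267.5968322753906), (247.14500427246094, 44.36930847167969), 85.9770278930664)
side feed 667 ((426.1049499511719, 268.19189453125), (65.90592193603516, 255.89361572265625), 2.1165032386779785)Traceback (most recent call last):
  File "<stdin>", line 24, in <module>
    return umr_minimum(a, axis, None, out, keepdims, initial, where)
ValueError: zero-size array to reduction operation minimum which has no identity
```

Run:
```python
from h import *
for n in("top","side"):
    z=np.load(f"{n}0.npz");W=cloud(n,z['d']).reshape(-1,3)[z['d'].ravel()>0]
    for y in np.arange(.1,.5,.05):
        m=(abs(W[:,1]-y)<.015)&(W[:,0]>.61)&(W[:,0]<.9)&(W[:,2]>.06);Q=W[m]
        if len(Q):i=np.argsort(Q[:,0])[0];j=np.argmin(Q[:,2]);print(n,y.round(2),Q[i].round(3),Q[j].round(3))
```

```text
top 0.1 [0.714 0.115 0.102] [0.714 0.115 0.102]
top 0.15 [0.708 0.162 0.104] [0.711 0.15  0.097]
top 0.2 [0.702 0.215 0.103] [0.704 0.21  0.098]
top 0.25 [0.696 0.264 0.105] [0.7   0.248 0.095]
top 0.3 [0.69  0.314 0.103] [0.692 0.308 0.099]
top 0.35 [0.684 0.365 0.107] [0.687 0.348 0.098]
top 0.4 [0.679 0.414 0.101] [0.68  0.41  0.098]
top 0.45 [0.673 0.459 0.106] [0.676 0.45  0.097]
side 0.1 [0.713 0.114 0.1  ] [0.717 0.114 0.096]
side 0.15 [0.707 0.162 0.109] [0.712 0.149 0.095]
side 0.2 [0.702 0.213 0.113] [0.706 0.201 0.095]
side 0.25 [0.696 0.264 0.112] [0.7   0.255 0.094]
side 0.3 [0.689 0.305 0.105] [0.694 0.306 0.095]
side 0.35 [0.684 0.361 0.109] [0.686 0.359 0.095]
side 0.4 [0.677 0.415 0.108] [0.681 0.411 0.095]
side 0.45 [0.673 0.464 0.116] [0.677 0.437 0.095]
```

Call:
servo_tool:
  commands: [-30, -8, 0, 0, 0, 0, -48, -12, 0, 0, 0, 0, -50, -12, 0, 0, 0, 0, -50, -12, 10, 0, 0, 0, -50, -12, 10, 0, 0, 0, -50, -12, 10, 0, 0, 0, -50, -12, 10, 0, 0, 0, -40, -10, 10, 0, 0, 0, -20, -6, 10, 0, 0, 0, -10, -2, 0, 0, 0, 0]
  jaw: 52
  newtons: 15

```text
time_s: 1.9
tool_pos: [0.5744, 0.3563, 0.1625]
tool_rot: [-179.8, -0.0, 156.8]
force: [-0.2, 0.1, -0.5]
grip_width: 0.0521
```

```bash
cat >> h.py <<'E'
from scipy.spatial.transform import Rotation as Ro
def to(x,y,z,yaw=None):
    o=monitor.get_obs();R=Ro.from_euler('xyz',o['tool_rot'],degrees=True)
    d=R.inv().apply(np.array([x,y,z])-o['tool_pos'])*1000
    print('t',round(o['time_s'],2),'tcp',o['tool_pos'].round(4),'rot',o['tool_rot'].round(2),'F',o['force'].round(1),'w',round(o['grip_width'],4))
    print('tool delta',d.round(1))
    if yaw is not None:
        T=Ro.from_euler('xyz',[180,0,yaw],degrees=True);print('rotvec',(R.inv()*T).as_rotvec(degrees=True).round(2))
def snap(name,crop=(120,250,170,370),f=4):
    p,d=read_camera("top");q,e=read_camera("side")
    a,b,c,g=crop
    im=cv2.resize(p[a:b,c:g],None,fx=f,fy=f,interpolation=cv2.INTER_CUBIC)
    cv2.imwrite(f"pics/{name}_t.png",im[:,:,::-1])
    im=cv2.resize(q[120:300,160:360],None,fx=3,fy=3,interpolation=cv2.INTER_CUBIC)
    cv2.imwrite(f"pics/{name}_s.png",im[:,:,::-1])
    return p,d,q,e
E
python3 - <<'E'
from h import *
to(.582,.352,.037,157.1)
snap("a")
E
```

```text
t 1.9 tcp [0.5744 0.3563 0.1625] rot [-1.7980e+02 -2.0000e-02  1.5683e+02] F [-0.2  0.1 -0.5] w 0.0521
tool delta [ -8.7  -0.5 125.5]
rotvec [-0.2  -0.02 -0.26]
```

View pics/a_s.png

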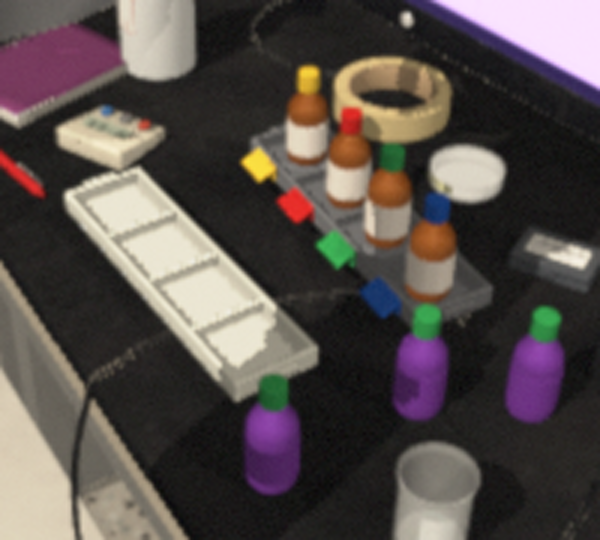

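View pics/a_t.png

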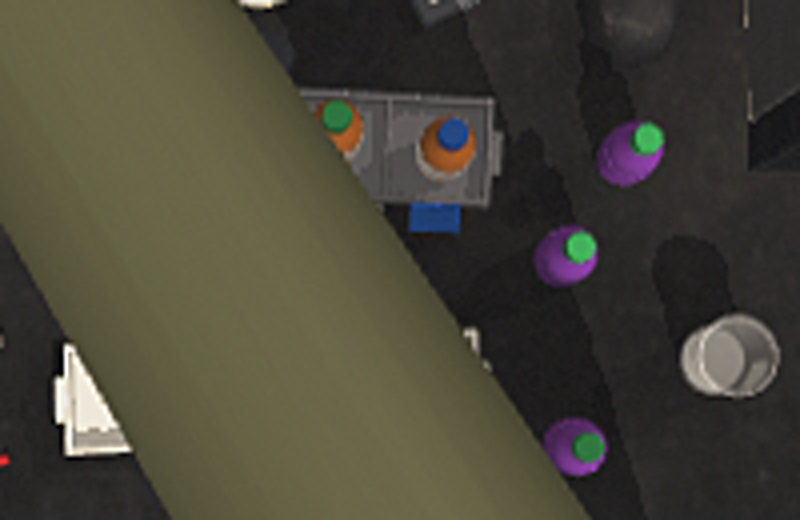

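Call:
servo_tool:
  commands: [-5, 0, 20, 0, 0, 0, -4, 0, 20, 0, 0, 0, 0, 0, 10, 0, 0, 0, 0, 0, 0, 0, 0, 0]

```text
time_s: 2.4
tool_pos: [0.5788, 0.3579, 0.1132]
tool_rot: [-179.9, -0.1, 157.2]
force: [-0.2, -0.2, -1.2]
grip_width: 0.0521
```

Run:
```python
from h import *
to(.582,.352,.037,157.1)
q,e=read_camera("side")
o=monitor.get_obs()
print(proj("side",o['tool_pos']))
im=cv2.resize(q[50:250,170:370],None,fx=3,fy=3,interpolation=cv2.INTER_CUBIC)[:,:,::-1].copy()
cv2.imwrite("pics/b.png",im)
```

```text
t 2.4 tcp [0.5788 0.3579 0.1132] rot [-1.7991e+02 -1.4000e-01  1.5725e+02] F [-0.2 -0.2 -1.2] w 0.0521
tool delta [-5.4 -4.1 76.2]
rotvec [-0.09 -0.14  0.15]
[260.39253546 135.81146957]
```

View pics/b.png

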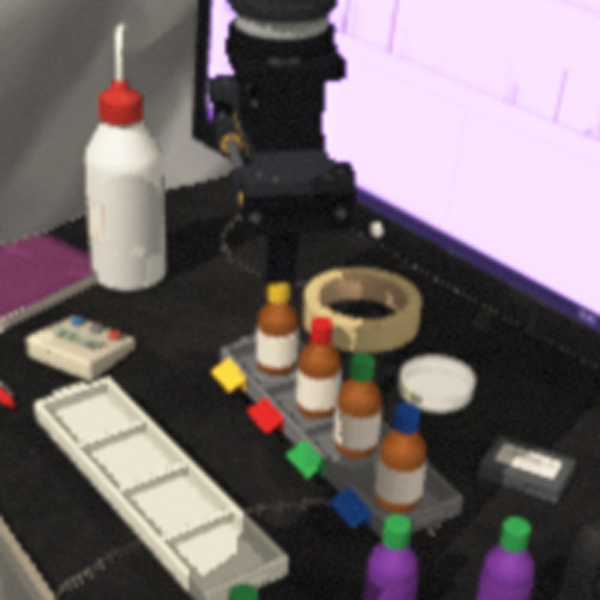

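Run:
```python
from h import *
for i in range(4):
    to(.582,.352,.037,157.1); read_camera("side")
```

```text
t 2.45 tcp [0.5797 0.3581 0.1145] rot [ 1.7999e+02 -6.0000e-02  1.5723e+02] F [ 0.  -0.2 -0.6] w 0.0517
tool delta [-4.5 -4.8 77.5]
rotvec [ 0.01 -0.06  0.13]
t 2.5 tcp [0.5805 0.3581 0.1154] rot [179.92  -0.   157.2 ] F [-0.5  0.6  0.6] w 0.0519
tool delta [-3.8 -5.1 78.4]
rotvec [ 0.08 -0.    0.1 ]
t 2.55 tcp [0.581  0.3579 0.1159] rot [1.7988e+02 4.0000e-02 1.5717e+02] F [-0.4  0.2  0.9] w 0.0522
tool delta [-3.1 -5.2 78.9]
rotvec [0.12 0.04 0.07]
t 2.6 tcp [0.5813 0.3577 0.116 ] rot [1.7987e+02 6.0000e-02 1.5715e+02] F [-0.3 -0.5 -0.1] w 0.0518
tool delta [-2.7 -5.1 79. ]
rotvec [0.13 0.06 0.05]
```

Run:
```python
from h import *
q,e=read_camera("side")
o=monitor.get_obs();R=Ro.from_euler('xyz',o['tool_rot'],degrees=True)
W=cloud("side",e)
for s in(-1,1):
  for dx in (-9.5,9.5):
    for yy in (26,41): print(s,dx,yy,proj("side",o['tool_pos']+R.apply(np.array([dx,s*yy,0])/1000)).round(1))
print(proj("side",[.582,.352,.098]))
print('fingers visible px: depth pts')
m=(W[...,2]>.11)&(W[...,2]<.15)&(W[...,0]>.52)&(W[...,0]<.65)&(W[...,1]>.28)&(W[...,1]<.43)
L=R.inv().apply(W[m]-o['tool_pos'])*1000
print(m.sum(),np.percentile(L,[2,25,50,75,98],axis=0).round(1))
v,u=np.where(m);print(u.min(),u.max(),v.min(),v.max())
cv2.imwrite("pics/c.png",cv2.resize(q[100:180,220:310],None,fx=8,fy=7,interpolation=cv2.INTER_CUBIC)[:,:,::-1])
```

```text
-1 -9.5 26 [267.4 140.8]
-1 -9.5 41 [268.6 144.1]
-1 9.5 26 [259.  141.3]
-1 9.5 41 [260.1 144.7]
1 -9.5 26 [263.4 129.7]
1 -9.5 41 [262.4 126.7]
1 9.5 26 [255.4 130.1]
1 9.5 41 [254.4 127.1]
[262.44541573 143.0259229 ]
fingers visible px: depth pts
152 [[-11.7 -39.3 -32.8]
 [ -6.4 -37.  -24.1]
 [  0.1 -35.7 -14.7]
 [  5.7 -34.5  -5.5]
 [  9.5  28.5   1.2]]
255 270 127 143
```

View pics/c.png

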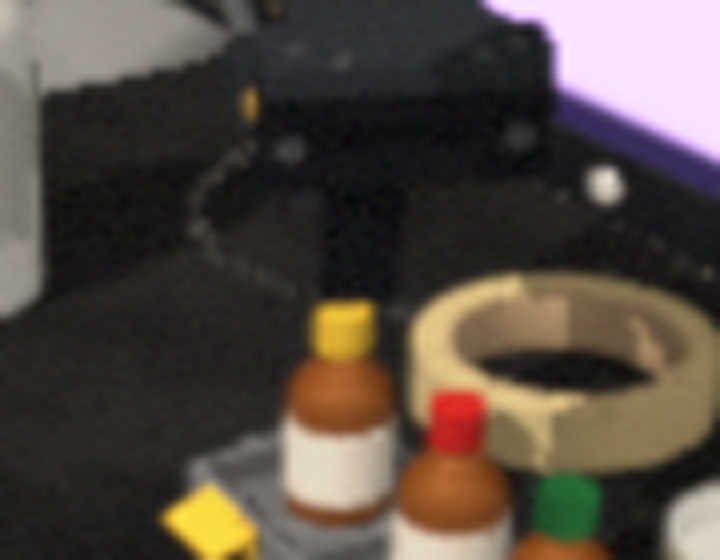

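Call:
servo_tool:
  commands: [-4, -7, 0, 0, 0, 0, 0, 0, 10, 0, 0, 0, 0, 0, 20, 0, 0, 0, 0, 0, 20, 0, 0, 0, 0, 0, 18, 0, 0, 0, 0, 0, 8, 0, 0, 0, 0, 0, 3, 0, 0, 0, 0, 0, 0, 0, 0, 0, 0, 0, 0, 0, 0, 0, 0, 0, 0, 0, 0, 0]

```text
time_s: 3.7
tool_pos: [0.5828, 0.3489, 0.0366]
tool_rot: [179.9, 0.1, 157.1]
force: [-0.7, -1.1, 0.0]
grip_width: 0.0515
```

Run:
```python
from h import *
to(.582,.350,.037,157.1)
q,e=read_camera("side")
cv2.imwrite("pics/d.png",cv2.resize(q[100:200,220:330],None,fx=7,fy=6,interpolation=cv2.INTER_CUBIC)[:,:,::-1])
```

```text
t 3.7 tcp [0.5828 0.3489 0.0366] rot [1.7990e+02 6.0000e-02 1.5709e+02] F [-0.7 -1.1  0. ] w 0.0515
tool delta [ 1.1  0.7 -0.4]
rotvec [ 0.1   0.06 -0.01]
```

View pics/d.png

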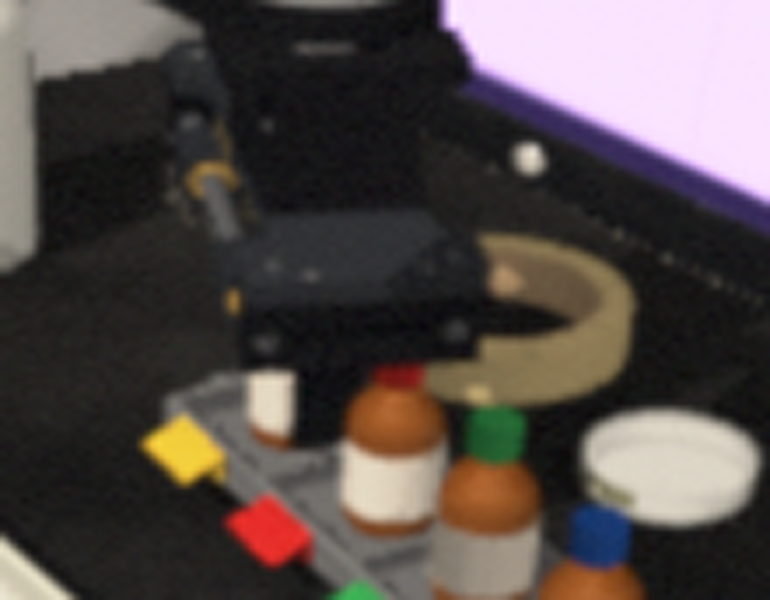

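Call:
servo_tool:
  commands: [0, 0, 0, 0, 0, 0, 0, 0, 0, 0, 0, 0, 0, 0, 0, 0, 0, 0, 0, 0, 0, 0, 0, 0, 0, 0, 0, 0, 0, 0, 0, 0, 0, 0, 0, 0]
  jaw: 20
  newtons: 15

```text
time_s: 4.35
tool_pos: [0.5822, 0.3487, 0.0356]
tool_rot: [180.0, 0.0, 157.1]
force: [0.5, 0.8, 1.0]
grip_width: 0.0318
```

Call:
servo_tool:
  commands: [0, 0, -15, 0, 0, 0, 0, 0, -25, 0, 0, 0, 0, 0, -30, 0, 0, 0, 0, 0, -30, 0, 0, 0, 4, -12, -10, 0, 0, 0, 10, -30, 0, 0, 0, 0, 15, -45, 0, 0, 0, 0, 15, -45, 0, 0, 0, 0, 15, -45, 0, 0, 0, 0, 13, -38, 0, 0, 0, 0]

```text
time_s: 5.35
tool_pos: [0.4305, 0.1763, 0.1461]
tool_rot: [180.0, 0.0, 157.0]
force: [0.3, -0.3, -0.1]
grip_width: 0.0313
```

Call:
servo_tool:
  commands: [0, 0, 0, 0, 0, 0, 0, 0, 0, 0, 0, 0, 0, 0, 0, 0, 0, 0, 0, 0, 0, 0, 0, 0]

```text
time_s: 5.75
tool_pos: [0.4328, 0.1794, 0.1458]
tool_rot: [180.0, 0.0, 157.2]
force: [-0.6, -0.3, -0.4]
grip_width: 0.0316
```

Run:
```python
from h import *
to(.429,.178,.037,157.1)
```

```text
t 5.75 tcp [0.4328 0.1794 0.1458] rot [1.7997e+02 3.0000e-02 1.5715e+02] F [-0.6 -0.3 -0.4] w 0.0316
tool delta [  3.   -2.9 108.8]
rotvec [0.03 0.03 0.05]
```

Call:
servo_tool:
  commands: [3, -3, 15, 0, 0, 0, 0, 0, 25, 0, 0, 0, 0, 0, 25, 0, 0, 0, 0, 0, 15, 0, 0, 0, 0, 0, 5, 0, 0, 0, 0, 0, 0, 0, 0, 0, 0, 0, 0, 0, 0, 0]

```text
time_s: 6.45
tool_pos: [0.429, 0.1774, 0.0611]
tool_rot: [180.0, 0.0, 157.1]
force: [-0.2, 0.4, -0.7]
grip_width: 0.0317
```

Run:
```python
from h import *
to(.429,.178,.037,157.1)
q,e=read_camera("side")
cv2.imwrite("pics/e.png",cv2.resize(q[130:270,170:330],None,fx=4,fy=4,interpolation=cv2.INTER_CUBIC)[:,:,::-1])
```

```text
t 6.45 tcp [0.429  0.1774 0.0611] rot [1.7995e+02 5.0000e-02 1.5711e+02] F [-0.2  0.4 -0.7] w 0.0317
tool delta [ 0.2  0.6 24.1]
rotvec [0.05 0.05 0.01]
```

View pics/e.png

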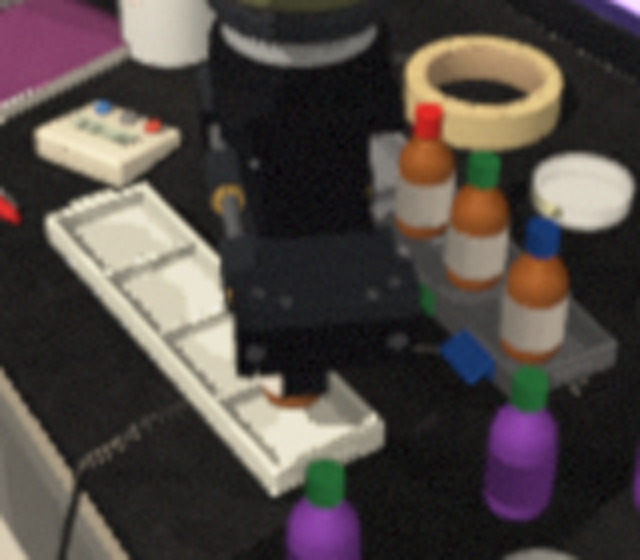

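Call:
servo_tool:
  commands: [0, 0, 12, 0, 0, 0, 0, 0, 7, 0, 0, 0, 0, 0, 4, 0, 0, 0, 0, 0, 1, 0, 0, 0, 0, 0, 0, 0, 0, 0, 0, 0, 0, 0, 0, 0]

```text
time_s: 7.1
tool_pos: [0.4284, 0.1769, 0.0366]
tool_rot: [180.0, 0.0, 157.1]
force: [0.4, 0.6, -0.4]
grip_width: 0.0319
```

Step down a touch, then release.

Call:
servo_tool:
  commands: [0, 0, 1, 0, 0, 0, 0, 0, 0, 0, 0, 0, 0, 0, 0, 0, 0, 0]

```text
time_s: 7.4
tool_pos: [0.4282, 0.1769, 0.0355]
tool_rot: [180.0, 0.0, 157.1]
force: [0.6, -0.6, 0.4]
grip_width: 0.0313
```

Call:
servo_tool:
  commands: [0, 0, 0, 0, 0, 0, 0, 0, 0, 0, 0, 0, 0, 0, 0, 0, 0, 0, 0, 0, 0, 0, 0, 0]
  jaw: 52

```text
time_s: 7.8
tool_pos: [0.4282, 0.1769, 0.0355]
tool_rot: [180.0, 0.0, 157.1]
force: [-0.4, -0.1, 0.6]
grip_width: 0.0503
```

Call:
servo_tool:
  commands: [0, 0, -15, 0, 0, 0, 0, 0, -30, 0, 0, 0, 0, 0, -35, 0, 0, 8, 0, 0, -20, 0, 0, 8, 0, 0, -10, 0, 0, 8, 0, 0, 0, 0, 0, 8, 0, 0, 0, 0, 0, 8, 0, 0, 0, 0, 0, 8, 0, 0, 0, 0, 0, 8, 0, 0, 0, 0, 0, 8]
  jaw: 60

```text
time_s: 8.8
tool_pos: [0.4281, 0.1768, 0.1454]
tool_rot: [180.0, -0.0, 92.8]
force: [-0.6, 0.0, -0.7]
grip_width: 0.0599
```

Call:
servo_tool:
  commands: [0, 0, 0, 0, 0, 0, 0, 0, 0, 0, 0, 0, 0, 0, 0, 0, 0, 0, 0, 0, 0, 0, 0, 0]

```text
time_s: 9.2
tool_pos: [0.4281, 0.1768, 0.1454]
tool_rot: [180.0, -0.0, 93.2]
force: [-0.3, 0.1, -0.6]
grip_width: 0.0602
```

Run:
```python
from h import *
to(.5785,.2855,.120,93)
q,e=read_camera("side")
print(monitor.get_obs()['qpos'].round(1))
cv2.imwrite("pics/f.png",cv2.resize(q[100:280,170:370],None,fx=3,fy=3,interpolation=cv2.INTER_CUBIC)[:,:,::-1])
```

```text
t 9.2 tcp [0.4281 0.1768 0.1454] rot [180.    -0.    93.18] F [-0.3  0.1 -0.6] w 0.0602
tool delta [100.2 156.2  25.4]
rotvec [ 0.   -0.    0.18]
[-34.9  -1.4   9.  114.7   0.2  66.7 -22.8]
```

View pics/f.png

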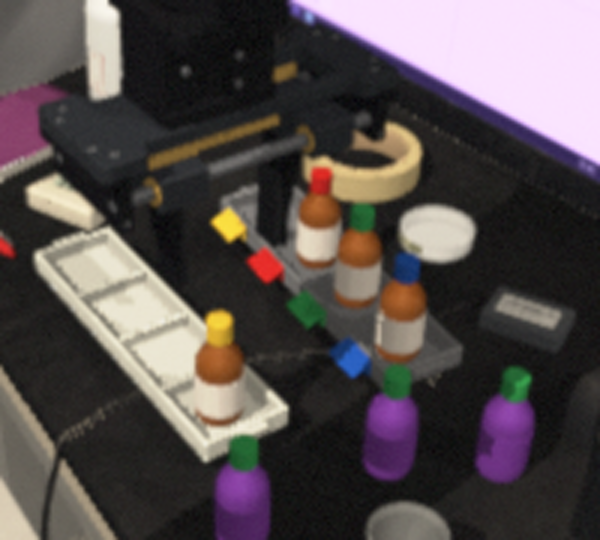

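Run:
```python
from h import *
q,e=read_camera("side")
W=cloud("side",e);hsv=cv2.cvtColor(q,cv2.COLOR_RGB2HSV)
m=(hsv[...,0]>=20)&(hsv[...,0]<=35)&(hsv[...,1]>130)&(W[...,2]>.094)&(W[...,2]<.11)&(W[...,1]<.25)
print(m.sum(),W[m].mean(0))
```

```text
44 [0.42623018 0.17535665 0.09600983]
```

Call:
servo_tool:
  commands: [10, 15, 0, 0, 0, 0, 20, 32, 0, 0, 0, 0, 25, 38, 0, 0, 0, 0, 25, 38, 5, 0, 0, 0, 15, 25, 10, 0, 0, 0, 5, 8, 10, 0, 0, 0, 0, 0, 0, 0, 0, 0, 0, 0, 0, 0, 0, 0, 0, 0, 0, 0, 0, 0]

```text
time_s: 10.2
tool_pos: [0.578, 0.2842, 0.1212]
tool_rot: [180.0, -0.0, 93.1]
force: [0.6, 0.2, 0.2]
grip_width: 0.0602
```

Run:
```python
from h import *
to(.5785,.2855,.037,93)
```

```text
t 10.2 tcp [0.578  0.2842 0.1212] rot [ 1.7999e+02 -1.0000e-02  9.3060e+01] F [0.6 0.2 0.2] w 0.0602
tool delta [ 1.3  0.6 84.2]
rotvec [ 0.01 -0.01  0.06]
```

Call:
servo_tool:
  commands: [3, 1, 0, 0, 0, 0, 0, 0, 15, 0, 0, 0, 0, 0, 20, 0, 0, 0, 0, 0, 20, 0, 0, 0, 0, 0, 18, 0, 0, 0, 0, 0, 8, 0, 0, 0, 0, 0, 3, 0, 0, 0, 0, 0, 0, 0, 0, 0, 0, 0, 0, 0, 0, 0, 0, 0, 0, 0, 0, 0]

```text
time_s: 11.2
tool_pos: [0.5801, 0.2885, 0.0375]
tool_rot: [179.9, -0.1, 93.1]
force: [-0.2, 0.2, 0.7]
grip_width: 0.0598
```

Call:
servo_tool:
  commands: [0, 0, 0, 0, 0, 0, 0, 0, 0, 0, 0, 0, 0, 0, 0, 0, 0, 0, 0, 0, 0, 0, 0, 0, 0, 0, 0, 0, 0, 0, 0, 0, 0, 0, 0, 0, 0, 0, 0, 0, 0, 0]
  jaw: 20

```text
time_s: 11.9
tool_pos: [0.5793, 0.2882, 0.0364]
tool_rot: [-180.0, -0.0, 93.1]
force: [-0.3, -0.5, 1.3]
grip_width: 0.0313
```

Run:
```python
from h import *
to(.427,.238,.037,93)
q,e=read_camera("side")
cv2.imwrite("pics/g.png",cv2.resize(q[100:280,170:370],None,fx=3,fy=3,interpolation=cv2.INTER_CUBIC)[:,:,::-1])
```

```text
t 11.9 tcp [0.5793 0.2882 0.0364] rot [-180.    -0.    93.1] F [-0.3 -0.5  1.3] w 0.0313
tool delta [ -41.9 -154.8   -0.6]
rotvec [-0.  -0.   0.1]
```

View pics/g.png

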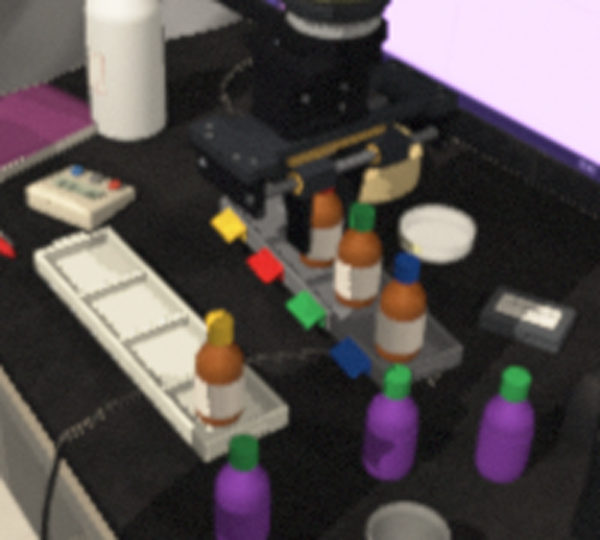

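Call:
servo_tool:
  commands: [0, 0, -15, 0, 0, 0, 0, 0, -25, 0, 0, 0, 0, 0, -30, 0, 0, 0, 0, 0, -30, 0, 0, 0, -2, -8, -10, 0, 0, 0, -8, -27, 0, 0, 0, 0, -10, -40, 0, 0, 0, 0, -10, -40, 0, 0, 0, 0, -9, -30, 0, 0, 0, 0, -3, -10, 0, 0, 0, 0]

```text
time_s: 12.95
tool_pos: [0.4231, 0.2366, 0.1457]
tool_rot: [-179.9, 0.0, 93.2]
force: [-0.0, 0.3, -0.8]
grip_width: 0.0317
```

Call:
servo_tool:
  commands: [0, 0, 0, 0, 0, 0, 0, 0, 0, 0, 0, 0, 0, 0, 0, 0, 0, 0, 0, 0, 0, 0, 0, 0]

```text
time_s: 13.35
tool_pos: [0.4277, 0.238, 0.1462]
tool_rot: [180.0, 0.0, 93.1]
force: [-0.4, 0.3, -1.7]
grip_width: 0.0316
```

Run:
```python
from h import *
to(.427,.238,.037,93)
```

```text
t 13.35 tcp [0.4277 0.238  0.1462] rot [1.7999e+02 1.0000e-02 9.3060e+01] F [-0.4  0.3 -1.7] w 0.0316
tool delta [  0.   -0.8 109.2]
rotvec [0.01 0.01 0.06]
```

Call:
servo_tool:
  commands: [0, -1, 15, 0, 0, 0, 0, 0, 25, 0, 0, 0, 0, 0, 25, 0, 0, 0, 0, 0, 20, 0, 0, 0, 0, 0, 12, 0, 0, 0, 0, 0, 6, 0, 0, 0, 0, 0, 4, 0, 0, 0, 0, 0, 2, 0, 0, 0, 0, 0, 0, 0, 0, 0, 0, 0, 0, 0, 0, 0]

```text
time_s: 14.35
tool_pos: [0.4263, 0.2381, 0.0381]
tool_rot: [179.9, -0.0, 93.1]
force: [-0.2, 0.1, -0.9]
grip_width: 0.0312
```

Call:
servo_tool:
  commands: [0, 0, 1, 0, 0, 0, 0, 0, 0, 0, 0, 0, 0, 0, 0, 0, 0, 0]

```text
time_s: 14.65
tool_pos: [0.4259, 0.2379, 0.0366]
tool_rot: [180.0, -0.0, 93.1]
force: [-0.3, -0.1, -0.6]
grip_width: 0.0312
```

Call:
servo_tool:
  commands: [0, 0, 0, 0, 0, 0, 0, 0, 0, 0, 0, 0, 0, 0, 0, 0, 0, 0, 0, 0, 0, 0, 0, 0]
  jaw: 60

```text
time_s: 15.05
tool_pos: [0.4259, 0.2378, 0.0365]
tool_rot: [180.0, -0.0, 93.1]
force: [-1.2, -0.8, 0.3]
grip_width: 0.0547
```

Call:
servo_tool:
  commands: [0, 0, -15, 0, 0, 0, 0, 0, -30, 0, 0, 0, 0, 0, -35, 0, 0, 0, -1, 15, -5, 0, 0, 0, -3, 35, 0, 0, 0, 0, -4, 45, 0, 0, 0, 0, -3, 38, 0, 0, 0, 0, -2, 18, 0, 0, 0, 0, 0, 0, 0, 0, 0, 0, 0, 0, 0, 0, 0, 0]

```text
time_s: 16.05
tool_pos: [0.5766, 0.2329, 0.1208]
tool_rot: [-179.9, 0.0, 93.1]
force: [-0.0, 0.3, -0.4]
grip_width: 0.0601
```

Call:
servo_tool:
  commands: [0, 0, 0, 0, 0, 0, 0, 0, 0, 0, 0, 0]

```text
time_s: 16.25
tool_pos: [0.5762, 0.2336, 0.1216]
tool_rot: [-180.0, -0.0, 93.2]
force: [-0.9, 0.8, -0.2]
grip_width: 0.06
```

Run:
```python
from h import *
to(.5776,.233,.037,93)
q,e=read_camera("side")
cv2.imwrite("pics/i.png",cv2.resize(q[100:280,170:370],None,fx=3,fy=3,interpolation=cv2.INTER_CUBIC)[:,:,::-1])
```

```text
t 16.25 tcp [0.5762 0.2336 0.1216] rot [-1.7998e+02 -3.0000e-02  9.3160e+01] F [-0.9  0.8 -0.2] w 0.06
tool delta [-0.7  1.4 84.6]
rotvec [-0.02 -0.03  0.16]
```

View pics/i.png

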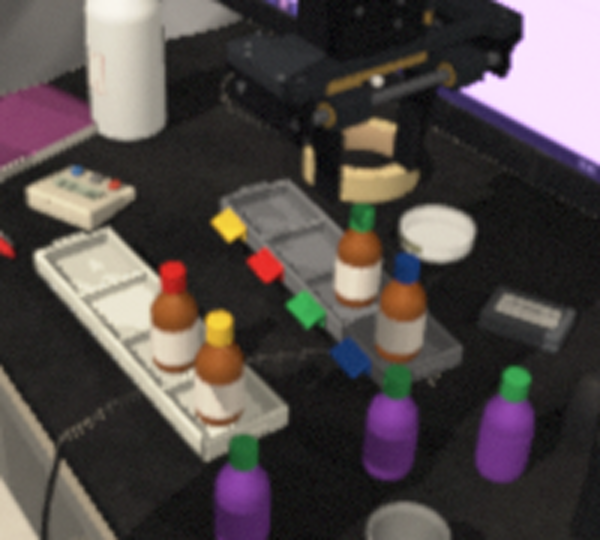

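Red and yellow are both upright in the two right-hand compartments. Next I'll fetch green.

Call:
servo_tool:
  commands: [-1, 1, 0, 0, 0, 0, 0, 0, 15, 0, 0, 0, 0, 0, 20, 0, 0, 0, 0, 0, 20, 0, 0, 0, 0, 0, 18, 0, 0, 0, 0, 0, 8, 0, 0, 0, 0, 0, 4, 0, 0, 0, 0, 0, 0, 0, 0, 0, 0, 0, 0, 0, 0, 0, 0, 0, 0, 0, 0, 0]

```text
time_s: 17.3
tool_pos: [0.5791, 0.2323, 0.0374]
tool_rot: [179.9, -0.0, 93.1]
force: [-0.6, 0.7, 0.4]
grip_width: 0.0602
```

Call:
servo_tool:
  commands: [0, 0, 0, 0, 0, 0, 0, 0, 0, 0, 0, 0, 0, 0, 0, 0, 0, 0, 0, 0, 0, 0, 0, 0, 0, 0, 0, 0, 0, 0, 0, 0, 0, 0, 0, 0, 0, 0, 0, 0, 0, 0]
  jaw: 20

```text
time_s: 18.0
tool_pos: [0.5783, 0.2321, 0.0364]
tool_rot: [-180.0, -0.0, 93.1]
force: [-1.1, 0.4, 0.5]
grip_width: 0.0317
```

Run:
```python
from h import *
to(.425,.298,.037,93)
```

```text
t 18.0 tcp [0.5783 0.2321 0.0364] rot [-179.99   -0.     93.1 ] F [-1.1  0.4  0.5] w 0.0317
tool delta [  74.1 -149.5   -0.5]
rotvec [-0.01 -0.    0.1 ]
```

Call:
servo_tool:
  commands: [0, 0, -15, 0, 0, 0, 0, 0, -25, 0, 0, 0, 0, 0, -30, 0, 0, 0, 0, 0, -30, 0, 0, 0, 4, -8, -10, 0, 0, 0, 13, -27, 0, 0, 0, 0, 19, -37, 0, 0, 0, 0, 18, -37, 0, 0, 0, 0, 14, -28, 0, 0, 0, 0, 6, -12, 0, 0, 0, 0]

```text
time_s: 19.0
tool_pos: [0.4216, 0.2996, 0.146]
tool_rot: [-179.9, -0.0, 93.4]
force: [0.5, 0.8, -0.7]
grip_width: 0.0311
```

Call:
servo_tool:
  commands: [0, 0, 0, 0, 0, 0, 0, 0, 0, 0, 0, 0, 0, 0, 0, 0, 0, 0, 0, 0, 0, 0, 0, 0]

```text
time_s: 19.4
tool_pos: [0.427, 0.2969, 0.1463]
tool_rot: [180.0, 0.0, 92.9]
force: [0.2, -0.1, -0.7]
grip_width: 0.0313
```

Run:
```python
from h import *
to(.425,.298,.0365,93)
```

```text
t 19.4 tcp [0.427  0.2969 0.1463] rot [1.7998e+02 2.0000e-02 9.2950e+01] F [ 0.2 -0.1 -0.7] w 0.0313
tool delta [  1.3  -2.  109.8]
rotvec [ 0.02  0.02 -0.05]
```

Call:
servo_tool:
  commands: [1, -1, 15, 0, 0, 0, 0, 0, 25, 0, 0, 0, 0, 0, 25, 0, 0, 0, 0, 0, 20, 0, 0, 0, 0, 0, 12, 0, 0, 0, 0, 0, 6, 0, 0, 0, 0, 0, 4, 0, 0, 0, 0, 0, 2, 0, 0, 0, 0, 0, 0, 0, 0, 0, 0, 0, 0, 0, 0, 0]

```text
time_s: 20.4
tool_pos: [0.425, 0.2992, 0.0381]
tool_rot: [179.9, -0.0, 93.1]
force: [0.4, 0.3, -0.5]
grip_width: 0.0315
```

Call:
servo_tool:
  commands: [0, 0, 1, 0, 0, 0, 0, 0, 0, 0, 0, 0, 0, 0, 0, 0, 0, 0]

```text
time_s: 20.7
tool_pos: [0.4246, 0.2989, 0.0366]
tool_rot: [180.0, -0.0, 93.1]
force: [0.1, 0.7, -1.4]
grip_width: 0.0313
```

Call:
servo_tool:
  commands: [0, 0, 0, 0, 0, 0, 0, 0, 0, 0, 0, 0, 0, 0, 0, 0, 0, 0, 0, 0, 0, 0, 0, 0]
  jaw: 60

```text
time_s: 21.1
tool_pos: [0.4246, 0.2989, 0.0365]
tool_rot: [180.0, -0.0, 93.1]
force: [-0.6, -0.7, 0.6]
grip_width: 0.0547
```

Call:
servo_tool:
  commands: [0, 0, -15, 0, 0, 0, 0, 0, -30, 0, 0, 0, 0, 0, -40, 0, 0, 0, -5, 5, -15, 0, 0, 0, -22, 21, 0, 0, 0, 0, -32, 32, 0, 0, 0, 0, -33, 32, 0, 0, 0, 0, -25, 25, 0, 0, 0, 0, -15, 15, 5, 0, 0, 0, -5, 6, 10, 0, 0, 0]

```text
time_s: 22.1
tool_pos: [0.5701, 0.1667, 0.1218]
tool_rot: [179.9, 0.0, 92.9]
force: [0.0, -0.2, -0.1]
grip_width: 0.06
```

Call:
servo_tool:
  commands: [0, 0, 0, 0, 0, 0, 0, 0, 0, 0, 0, 0, 0, 0, 0, 0, 0, 0, 0, 0, 0, 0, 0, 0]

```text
time_s: 22.5
tool_pos: [0.5672, 0.1708, 0.1218]
tool_rot: [180.0, -0.0, 93.2]
force: [-0.4, -0.3, -0.5]
grip_width: 0.0599
```

Run:
```python
from h import *
to(.568,.169,.037,93)
q,e=read_camera("side")
W=cloud("side",e);hsv=cv2.cvtColor(q,cv2.COLOR_RGB2HSV)
m=(hsv[...,0]>=105)&(hsv[...,0]<=125)&(hsv[...,1]>130)&(hsv[...,2]>60)&(W[...,2]>.094)&(W[...,2]<.11)&(W[...,1]>.13)&(W[...,1]<.25)&(W[...,0]<.62)
print(m.sum(),W[m].mean(0))
cv2.imwrite("pics/j.png",cv2.resize(q[100:280,170:370],None,fx=3,fy=3,interpolation=cv2.INTER_CUBIC)[:,:,::-1])
```

```text
t 22.5 tcp [0.5672 0.1708 0.1218] rot [ 1.7998e+02 -4.0000e-02  9.3220e+01] F [-0.4 -0.3 -0.5] w 0.0599
tool delta [-2.   0.7 84.8]
rotvec [ 0.02 -0.04  0.22]
32 [0.5648231  0.16668165 0.09573815]
```

View pics/j.png

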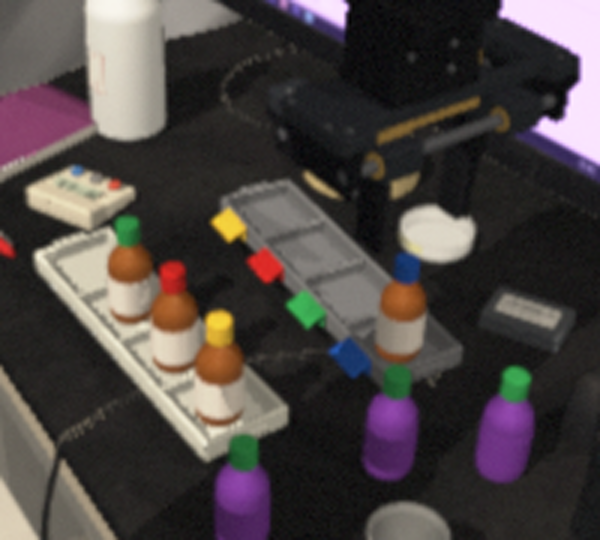

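Green is placed, so three bottles now stand upright in the white tray. Last is blue.

Call:
servo_tool:
  commands: [-2, 0, 0, 0, 0, 0, 0, 0, 15, 0, 0, 0, 0, 0, 20, 0, 0, 0, 0, 0, 20, 0, 0, 0, 0, 0, 18, 0, 0, 0, 0, 0, 8, 0, 0, 0, 0, 0, 4, 0, 0, 0, 0, 0, 0, 0, 0, 0, 0, 0, 0, 0, 0, 0, 0, 0, 0, 0, 0, 0]

```text
time_s: 23.55
tool_pos: [0.5686, 0.1676, 0.0374]
tool_rot: [179.9, -0.0, 93.1]
force: [-1.1, -0.7, -0.1]
grip_width: 0.0602
```

Call:
servo_tool:
  commands: [0, 0, 0, 0, 0, 0, 0, 0, 0, 0, 0, 0, 0, 0, 0, 0, 0, 0, 0, 0, 0, 0, 0, 0, 0, 0, 0, 0, 0, 0, 0, 0, 0, 0, 0, 0, 0, 0, 0, 0, 0, 0]
  jaw: 20

```text
time_s: 24.25
tool_pos: [0.5678, 0.1674, 0.0364]
tool_rot: [-180.0, -0.0, 93.1]
force: [-0.7, -0.7, 0.2]
grip_width: 0.0316
```

Run:
```python
from h import *
to(.4225,.358,.037,93)
```

```text
t 24.25 tcp [0.5678 0.1674 0.0364] rot [-179.99   -0.     93.09] F [-0.7 -0.7  0.2] w 0.0316
tool delta [ 198.2 -134.8   -0.5]
rotvec [-0.01 -0.    0.09]
```

Call:
servo_tool:
  commands: [0, 0, -15, 0, 0, 0, 0, 0, -25, 0, 0, 0, 0, 0, -30, 0, 0, 0, 0, 0, -30, 0, 0, 0, 8, -6, -10, 0, 0, 0, 30, -20, 0, 0, 0, 0, 45, -31, 0, 0, 0, 0, 45, -31, 0, 0, 0, 0, 40, -27, 0, 0, 0, 0, 22, -15, 0, 0, 0, 0]

```text
time_s: 25.25
tool_pos: [0.4287, 0.3471, 0.146]
tool_rot: [-179.9, -0.1, 93.4]
force: [0.4, -0.4, 0.4]
grip_width: 0.0316
```

Call:
servo_tool:
  commands: [8, -5, 0, 0, 0, 0, 0, 0, 0, 0, 0, 0, 0, 0, 0, 0, 0, 0, 0, 0, 0, 0, 0, 0, 0, 0, 0, 0, 0, 0]

```text
time_s: 25.75
tool_pos: [0.4293, 0.3489, 0.1463]
tool_rot: [180.0, 0.0, 92.9]
force: [-0.4, 0.3, -0.2]
grip_width: 0.0315
```

Run:
```python
from h import *
to(.4225,.358,.0365,93)
```

```text
t 25.75 tcp [0.4293 0.3489 0.1463] rot [1.7999e+02 2.0000e-02 9.2920e+01] F [-0.4  0.3 -0.2] w 0.0315
tool delta [  9.5  -6.3 109.8]
rotvec [ 0.01  0.02 -0.08]
```

Call:
servo_tool:
  commands: [7, -4, 10, 0, 0, 0, 0, 0, 0, 0, 0, 0, 0, 0, 0, 0, 0, 0, 0, 0, 0, 0, 0, 0, 0, 0, 0, 0, 0, 0]

```text
time_s: 26.25
tool_pos: [0.4238, 0.3572, 0.1365]
tool_rot: [180.0, -0.0, 93.1]
force: [0.0, 0.7, -0.5]
grip_width: 0.0311
```

Run:
```python
from h import *
to(.4225,.358,.0365,93)
```

```text
t 26.25 tcp [0.4238 0.3572 0.1365] rot [ 1.7998e+02 -1.0000e-02  9.3090e+01] F [ 0.   0.7 -0.5] w 0.0311
tool delta [  0.9  -1.3 100. ]
rotvec [ 0.02 -0.01  0.09]
```

Call:
servo_tool:
  commands: [1, -1, 15, 0, 0, 0, 0, 0, 22, 0, 0, 0, 0, 0, 22, 0, 0, 0, 0, 0, 18, 0, 0, 0, 0, 0, 11, 0, 0, 0, 0, 0, 6, 0, 0, 0, 0, 0, 4, 0, 0, 0, 0, 0, 1, 0, 0, 0, 0, 0, 0, 0, 0, 0, 0, 0, 0, 0, 0, 0]

```text
time_s: 27.25
tool_pos: [0.4231, 0.3586, 0.0381]
tool_rot: [179.9, -0.1, 93.1]
force: [-0.5, -0.2, -0.5]
grip_width: 0.0311
```

Call:
servo_tool:
  commands: [0, 0, 1, 0, 0, 0, 0, 0, 0, 0, 0, 0, 0, 0, 0, 0, 0, 0]

```text
time_s: 27.55
tool_pos: [0.4227, 0.3582, 0.0365]
tool_rot: [180.0, -0.0, 93.1]
force: [0.0, 1.3, -0.6]
grip_width: 0.0315
```

Call:
servo_tool:
  commands: [0, 0, 0, 0, 0, 0, 0, 0, 0, 0, 0, 0, 0, 0, 0, 0, 0, 0, 0, 0, 0, 0, 0, 0]
  jaw: 60

```text
time_s: 27.95
tool_pos: [0.4227, 0.3582, 0.0365]
tool_rot: [180.0, -0.0, 93.1]
force: [0.3, -1.0, 0.3]
grip_width: 0.0549
```

Call:
servo_tool:
  commands: [0, 0, -15, 0, 0, 0, 0, 0, -30, 0, 0, 0, 0, 0, -40, 0, 0, 0, 0, 0, -40, 0, 0, 0, 20, 0, 0, 0, 0, 0, 40, 0, 0, 0, 0, 0, 40, 0, 0, 0, 0, 0, 40, 0, 0, 0, 0, 0, 20, 0, 0, 0, 0, 0, 0, 0, 0, 0, 0, 0]

```text
time_s: 28.95
tool_pos: [0.4114, 0.522, 0.1611]
tool_rot: [-179.9, -0.1, 93.4]
force: [-0.3, -0.7, -0.3]
grip_width: 0.06
```

Call:
servo_tool:
  commands: [0, 0, 0, 0, 0, 0, 0, 0, 0, 0, 0, 0, 0, 0, 0, 0, 0, 0]

```text
time_s: 29.25
tool_pos: [0.4149, 0.5164, 0.1618]
tool_rot: [180.0, 0.0, 93.0]
force: [-0.4, 0.1, -0.5]
grip_width: 0.0599
```

Run:
```python
from h import *
to(.4225,.358,.0365,93)
snap("z")
p,d=read_camera("top");cv2.imwrite("pics/zt.png",p[:,:,::-1])
q,e=read_camera("side")
W=cloud("side",e);hsv=cv2.cvtColor(q,cv2.COLOR_RGB2HSV)
c0=np.array([.4258,.268]);a=np.radians(2.2);ex=np.array([np.cos(a),np.sin(a)]);ey=np.array([-np.sin(a),np.cos(a)])
for k,rs in {'yellow':[(20,35)],'red':[(0,6),(174,180)],'green':[(50,85)],'blue':[(105,125)]}.items():
    m=np.zeros(e.shape,bool)
    for l,h in rs:m|=(hsv[...,0]>=l)&(hsv[...,0]<=h)
    m&=(hsv[...,1]>130)&(W[...,2]>.094)&(W[...,2]<.11)&(W[...,0]>.38)&(W[...,0]<.47)&(W[...,1]>.13)&(W[...,1]<.42)
    P=W[m].mean(0)[:2]+[.0018,.0015]-c0;print(k,m.sum(),(P@ex*1000).round(1),(P@ey*1000).round(1),W[m][:,2].max().round(4))
for l in("beaker_mid","timer_mid"):print(l,[ (r['box'],r['conf']) for r in look_for("side",l)[:1]])
```

```text
t 29.25 tcp [0.4149 0.5164 0.1618] rot [1.7997e+02 2.0000e-02 9.2970e+01] F [-0.4  0.1 -0.5] w 0.0599
tool delta [-158.6   -0.7  125.4]
rotvec [ 0.03  0.02 -0.03]
yellow 45 -1.0 -91.0 0.0976
red 38 1.5 -31.0 0.0974
green 29 2.3 31.5 0.0973
blue 24 1.9 90.3 0.0971
beaker_mid [([291.0, 266.5, 27.8, 43.9], 0.94)]
timer_mid [([180.1, 156.0, 33.5, 13.5], 0.8)]
```

View pics/z_s.png

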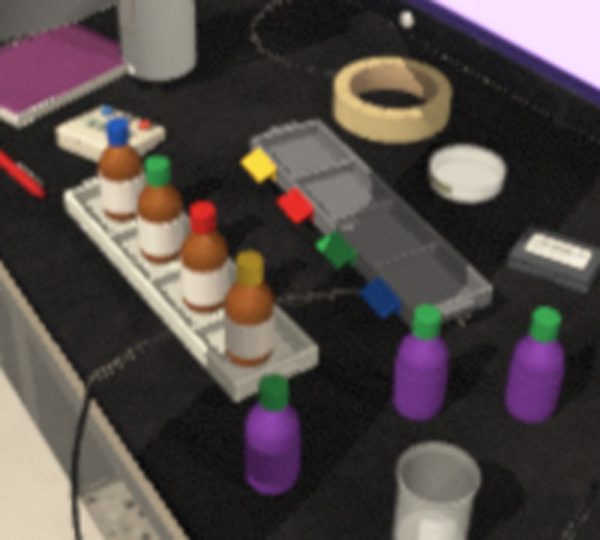

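View pics/z_t.png

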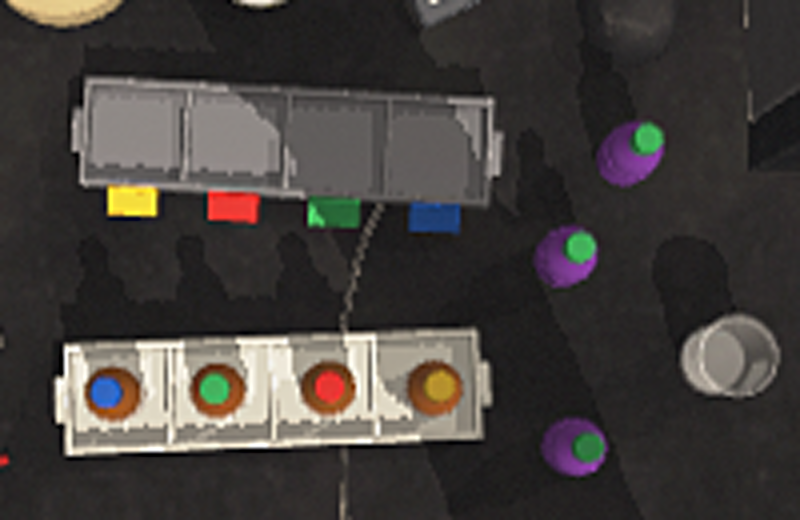

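The pictures show blue, green, red and yellow from left to right, upright and centred. The arm is clear, so I'm handing in.

Run:
```python
from h import *
print(monitor.get_obs()['force'].round(1));print(env.sign_off())
```

```text
[-0.5  0.3 -1. ]
the job is handed in; nothing more can be done
None
```

All four bottles are in the white tray in reverse order: blue, green, red, yellow from left to right. The grey tray held yellow, red, green, blue from left to right. The arm was raised clear of everything, and I handed the job in at about 29 s.

- **Placement:** my last side-camera measurement put each bottle within about 2.5 mm of its compartment centre. Cap tops were at about 97 mm, which means each bottle is upright on its compartment floor.
- **Other objects:** the beaker, timer and purple look-alikes show no movement in the last pictures.
- **Forces:** the wrist readings I saw never rose above about 2 N.
- **Disagreement:** the two cameras differed by about 3.5 mm in y. I used the side camera, which agreed with the arm's own position to about 2 mm when I compared them on the gripper and the first bottle placed. I did not reconcile the top camera.

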